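# Fit the toothed guard rail to the bottle display tray and bolt it

### The job

Fit the wooden guard rail to the front of the bottle display tray: lower it so that all six teeth go down into the six slots of the floating metal bar, feeling gently for the slots (never press the rail on the tray with more than about 25 N), until it sits fully home. Then slide the steel bolt all the way over the end of the rail to lock it, and let go. Leave the bottles and the other things on the counter standing where they are.

Things in the scene. Friction and masses are not known exactly. Their poses are not given: they have to be found in the camera images.
- guard_grip (a point): The loose dark-wood guard rail (a comb, 140 g), standing on its teeth: point inside its handle block, which is 60 long (y), 16 thick (x), 34 high. 42 above the tooth tips, 30 above the shoulder, 18 below the handle's top. x = thickness, y = length, z up. Grip it here across its thickness. Same either way round.
- guard: The same rail; origin amid the tooth tips. Bar 148 long (y), 16 thick (x), 14 high, its underside (shoulder) 12 above the tips, its handle on top in the middle. Six square-ended teeth below: 12 long, 8 wide (y), 12 thick (x), at y = -65, -39, -13, 13, 39, 65 (26 pitch).
- tray: Fixed dark-wood bottle tray. Origin on the counter under the middle of the channel for the slotted bar; x away from the robot to the bottles, y along the channel, z up. Channel front wall 34 high at x -35 to -25; bottle deck 30 high at x 25 to 190; bolt housing at y -98 to -185, 56 wide (x), 52 high, guide lips 60 high at x +-14 to +-23.
- channel_mid (a point): Middle of the tray's channel at the height of the slotted bar's top, 36 above the tray's origin. Metal bar 160 long (y), 40 wide; six slots through its 18 thickness, 15 (x) by 10.5 (y), 26 pitch, 0.5 chamfers, on x = 0. It FLOATS: the slot row's middle lies from -11 to +11 along y from here, not reported, to be felt or seen; moves only if dragged with over 12 N.
- bar_feel (a point): A point 78 above the tray's origin: guard_grip's height when the teeth stand on the bar between slots; fully home (shoulder on the bar) guard_grip is 12 lower, 66 above the tray's origin. The bar is sprung: it gives from about 3 N on, 1 mm per 2.5 N, at most 8 mm (then rigid), and comes back up.
- bolt_grip (a point): Grip point on the axis of the steel bolt's upright round knob (18 diameter), 24.5 above its foot, 13.5 below its top; bolt open: x 0, y -143, z 83.7 in the tray's frame. It stands on a plate 70 long (y), 26 wide, 6 thick on the housing. Pushed along tray +y, the plate passes 2.7 over the seated rail's end; it strikes a rail that is not home.
- bolt (a joint): Travel of the bolt along the tray's +y: 0 open, 0.046 m fully shut at its stop; slides with about 2 N and stays where it is left.
- bottle0: Loose filled bottle, 52 diameter, 120 high, standing on the tray's deck (first of three in a row, 135 behind the slots); origin at its base. Bystander.
- bottle1: Second such bottle, the middle one. Bystander.
- bottle2: Third such bottle. Bystander.
- pitcher: Loose steel milk pitcher with a handle, 84 diameter, 100 high; origin at its base. Bystander.
- cup: Loose white cup, 76 diameter, 65 high; origin at its base. Bystander.
- jar: Loose glass jar with a steel cap, 64 diameter, 90 high; origin at its base. Bystander.
- tamper: Loose steel coffee tamper standing on its 58 disc, 83 high; origin at its base. Bystander.
There are look-alikes about, which are no part of the job. Leave any blue or turquoise look-alike of the guard alone.

How it is judged (in metres and radians):
On the way, in this order (a step that is already met when the one before it is completed fails the run):
1. the guard rail is lifted off the counter (height (world z) of guard_grip above 0.075 m and contact force between the fingers and guard above 1 N), for 0.2 s.
2. the guard rail sits fully home in the slots of the tray, the bolt not yet shut (z of guard_grip in the frame of tray below 0.0685 m and x of guard_grip in the frame of tray between -0.005 and 0.005 m and y of guard_grip in the frame of tray between -0.0135 and 0.0135 m and angle between guard_grip's own z axis and vertical below 0.06 rad and angle between the y axis of guard_grip and the y axis of tray, either way round below 0.06 rad and value of joint bolt below 0.02 m), for 0.3 s.
3. the bolt is shut over the rail's end (z of guard_grip in the frame of tray below 0.0685 m and x of guard_grip in the frame of tray between -0.005 and 0.005 m and y of guard_grip in the frame of tray between -0.0135 and 0.0135 m and angle between guard_grip's own z axis and vertical below 0.06 rad and angle between the y axis of guard_grip and the y axis of tray, either way round below 0.06 rad and value of joint bolt above 0.04 m), for 0.2 s.
At the end, for the whole second after the job is handed in: The rail sits upright with all six teeth in their slots (guard_grip at most 68.5 mm above the tray's underside, within 5 mm in x and 13.5 mm in y of the tray's middle, aligned and upright within 0.06 rad), and the bolt is shut over its end (travel above 40 mm), at rest (all of step 3 and velocity of joint bolt below 0.01 m/s); the robot touches nothing.
It fails at once if the guard rail is pressed on the tray (bar, bolt or any part of it) with more than 27 N (contact force between guard and tray above 27 N).
It fails at once if a bystander is moved by more than 25 mm or tipped (distance of any of bottle0, bottle1, bottle2, pitcher, cup, jar, tamper from where it was at the start of the episode above 0.025 m or angle between any of bottle0, bottle1, bottle2, pitcher, cup, jar, tamper's own z axis and vertical above 0.35 rad).
It also fails if it takes over 61 s, if anything falls off the work surface, if the arm or the gripper's body presses on something with over 40 N, if the wrist force passes 120 N, or if a joint passes its speed limit or range.

### The arm

A 6-joint arm with a two-finger parallel gripper is mounted at the origin on the work surface. World frame = base frame: x ahead of the robot, y to its left, z up, the work surface at z = 0. Lengths are in mm, angles in rad, forces in N, time in s.
With the tool pointing down it reaches from about 350 to 975 mm from the base axis. Payload 7.1 kg.
Tool frame: the origin (TCP) lies on the centre line of the jaws, within the pads' length; the fingertips stand 8 mm ahead of it and the grasp point (between the pads) lies 11 mm behind it; z points along the fingers, y is the direction in which the jaws open and shut (so a half turn about z gives the same grasp; the last joint's range is limited). The gripper opens to 88 mm and grips with 3 to 60 N. Pads are 20 mm wide; open, the fingers measure 115 mm over their backs; the gripper's body (75 mm by 178 mm) begins 61 mm behind the grasp point.
Start: joints at [1.244, 0.423, 1.63, -0, 1.089, -0.019], TCP at [189.32, 595.62, 230.675] pointing down, gripper open.
Joint ranges: [-3, 3], [-0.9, 2.11], [0.09, 2.58], [-1.31, 4.45], [0.11, 2.69], [-2.54, 2.54]. Speed limits (rad/s): [2.39, 2.39, 3.01, 3.14, 3.14, 3.14].

### API

Orientations are given as a 3x3 rotation matrix whose columns are the frame's x, y, z axes.
In Python, from cell import r, cams gives the robot as it stands.
- The arm moves only by the tool play_rows, never from a script. Its argument "commands" is a list of rows, each a list of 5 numbers: the shift along the tool's x, y, z in m, then the turn about the tool's z in rad, then the closure, from -1 (fully open) to 1 (shut), so that 0 is half open. A call has 1 to 10 rows; each row shifts and turns the commanded pose from where the row before left it, along the tool's axes as they then stand; what a row does not reach is not made up. A row lasts 1/12 s, in which the tool goes at most 41.7 mm and 7.16 degrees, less where a joint would pass 70% of its speed; a pose out of reach is approached as far as the arm can. A call is refused whole if a number of a shift passes 0.0417 or a number of a turn 0.125, either way. A call with a gripper value outside its range is refused whole. The fingers move at their own pace and stop on an object; the grip force is fixed at half the most. Time passes only in rows, so rows that do not move let the fingers close. It gives the time, the measured TCP pose, the force and the opening at its end, in the units of the state.
- r.read_state(): the state, without advancing time (a new reading comes with each control period).
- cams.capture(name): name is "side" or "top" or "wrist"; returns the picture (400x640x3 uint8, red, green, blue); there is no depth.
- cams.calibration(name): a dict with "camera_matrix" (3x3 intrinsics, pixels), "R" (3x3) and "t" (3): a world point X has camera coordinates R X + t. Camera axes: x right, y down, z forward; pixel columns grow to the right and rows downward; lengths in mm; the calibration is good to about 2 mm. The wrist camera is an equidistant fisheye: a pixel r from the principal point sees the ray r / f radians off the axis. A picture is of the moment at which its call begins: read the wrist's pose just before it. calibration takes no time and is no camera call; for the wrist camera it gives the pose at the moment of the call.
- r.sign_off(): hands the job in, once; it reports no verdict.
The state is a dict: "time_s": time; "q": joint angles; "dq": joint speeds; "tau": joint torques, N m; "position": TCP position; "tool_rot": TCP orientation; "force": force on the tool from outside, world axes, zero at the start; "ft_torque": the same for the moment, N m; "grip_width": finger opening in mm.
Only numpy, scipy, OpenCV 4.12 (cv2) and the standard library are available. Lean on these libraries where they do the work, as an engineer would, in place of code of your own. Each camera call takes 0.05 s, during which the arm holds its last target. There are 200 camera calls.

## Working session

There is one attempt and no reset: what is moved stays moved. The work goes in short steps, Python scripts to look and compute and a tool call to move; the robot and the scene stay as the last step left them, time stands still between calls to the robot, and variables do not carry over. Pictures are saved under pics/ and viewed, about 8 in all and at most 12, crops included, and the job is handed in when it is done.

Besides the shell and the picture viewer there is one more tool, called after "Emit:" as name(argument=value, ...), one argument or row to a line, values as JSON. play_rows: Moves the arm, as the interface text tells. Its arguments: {"type":"object","properties":{"commands":{"type":"array"}},"required":["commands"]}

```bash
mkdir -p pics; ls; python3 - <<'E'
from cell import r,cams
import cv2,numpy as np
s=r.read_state();print(s)
for n in("side","top","wrist"):
    c=cams.calibration(n);print(n,c)
    cv2.imwrite(f"pics/{n}0.png",cams.capture(n)[:,:,::-1])
E
```

```text
pics
{'time_s': 0.0, 'q': array([ 1.24402495e+00,  4.23837301e-01,  1.63068655e+00, -6.65400602e-06,
        1.08859859e+00, -1.89817862e-02]), 'dq': array([ 7.80846156e-04,  5.44796609e-04, -1.61900990e-05, -2.30669804e-04,
       -8.77730553e-04, -1.14883571e-03]), 'tau': array([ 3.11809608e-04, -5.44614172e+01, -2.73673028e+01,  6.45739236e-02,
        2.27622892e-02, -1.52394064e-04]), 'position': array([189.137034  , 595.12332885, 229.90525507]), 'tool_rot': array([[-9.53006479e-01,  3.02949528e-01, -4.85458099e-04],
       [ 3.02949916e-01,  9.53005375e-01, -1.45072798e-03],
       [ 2.31468214e-05, -1.52962265e-03, -9.99998830e-01]]), 'force': array([0.51482979, 0.0572666 , 0.06536136]), 'ft_torque': array([ 0.04263199, -0.00626245,  0.02722003]), 'grip_width': 87.82796148808143}
side {'camera_matrix': array([[367.58746475,   0.        , 316.90558442],
       [  0.        , 367.58746475, 202.39727012],
       [  0.        ,   0.        ,   1.        ]]), 'R': array([[ 0.95721005, -0.28896249,  0.01579903],
       [-0.17700699, -0.62779199, -0.75798795],
       [ 0.22894859,  0
[... 161 characters left out ...]
     [  0.        , 517.30352382, 198.13347452],
       [  0.        ,   0.        ,   1.        ]]), 'R': array([[-0.01669202, -0.99962558,  0.02168129],
       [-0.99837982,  0.01548364, -0.05475393],
       [ 0.05439772, -0.02256011, -0.99826446]]), 't': array([  22.6115491 ,  509.52293494, 1329.75421123])}
wrist {'camera_matrix': array([[309.70691629,   0.        , 322.33388964],
       [  0.        , 309.70691629, 197.6204944 ],
       [  0.        ,   0.        ,   1.        ]]), 'R': array([[ 0.30274364,  0.9530706 , -0.00165133],
       [ 0.91266782, -0.28940966,  0.28858188],
       [ 0.27456099, -0.08887344, -0.9574538 ]]), 't': array([-622.7821939 ,  -35.46341634,  389.82271455])}
```

View pics/top0.png

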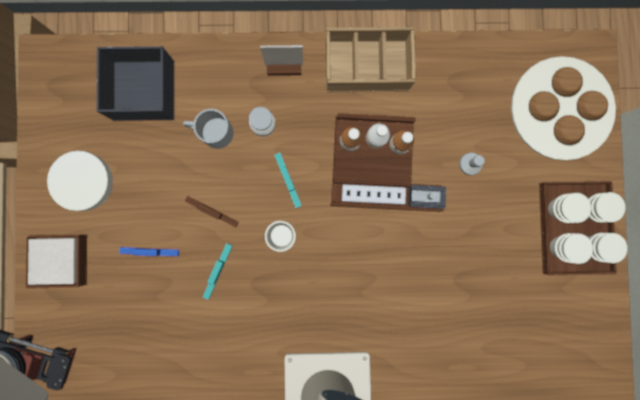

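View pics/side0.png

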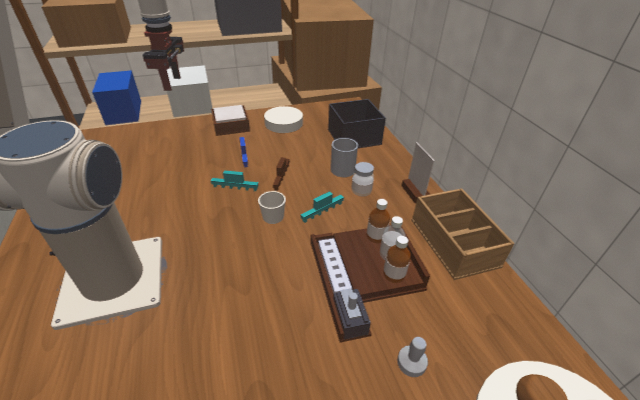

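Candidates for the guard in the top view: dark wood at (211,211), turquoise at (288,180) and (217,271), blue at (150,252). By the description it is the dark-wood one. The tray's slotted bar is at about (374,195) and the bolt at (428,196). I'll check these in close crops.

```bash
python3 - <<'E'
import cv2,numpy as np
t=cv2.imread("pics/top0.png")
a=cv2.resize(t[185:237,170:270],(800,416),interpolation=cv2.INTER_CUBIC)
b=cv2.resize(t[175:217,325:455],None,fx=6.1538,fy=6.1538,interpolation=cv2.INTER_CUBIC)[:, :800]
cv2.imwrite("pics/crop1.png",cv2.resize(np.vstack([a[60:380],b]),None,fx=1,fy=1))
E
```

```text
(no output)
```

View pics/crop1.png

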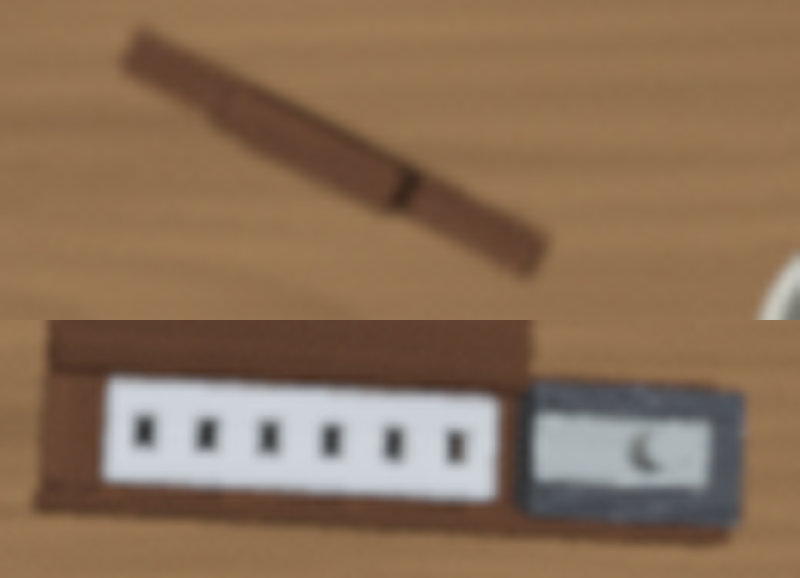

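The brown comb has its handle on top and no blue tint, so it is the guard. The six slots and the bolt plate are also clear. Next I work out positions.

```bash
cat >h.py <<'E'
import numpy as np,cv2
from cell import r,cams
def ray2z(name,uv,z,c=None):
    c=c or cams.calibration(name);K,R,t=c["camera_matrix"],c["R"],c["t"]
    d=np.array([(uv[0]-K[0,2])/K[0,0],(uv[1]-K[1,2])/K[1,1],1.])
    if name=="wrist":
        m=np.hypot(d[0],d[1]);d=np.array([d[0]/m*np.sin(m),d[1]/m*np.sin(m),np.cos(m)]) if m>1e-9 else d
    C=-R.T@t;w=R.T@d
    return C+w*(z-C[2])/w[2]
def proj(name,X,c=None):
    c=c or cams.calibration(name);K,R,t=c["camera_matrix"],c["R"],c["t"];p=R@np.asarray(X,float)+t
    if name=="wrist":
        m=np.hypot(p[0],p[1]);th=np.arctan2(m,p[2]);q=p[:2]/max(m,1e-9)*th
    else:q=p[:2]/p[2]
    return q*K[0,0]+K[:2,2]
E
python3 - <<'E'
from h import *
A=lambda x,y:(170+x/8,185+(y+60)/8)
e=[ray2z("top",A(*p),26) for p in((131,45),(538,258))]
d=e[1]-e[0];print("guard",e,np.linalg.norm(d),np.degrees(np.arctan2(d[1],d[0])),(e[0]+e[1])/2)
B=lambda x,y:(325+x/6.1538,175+(y-320)/6.1538)
S=np.array([ray2z("top",B(*p),36) for p in((145,432),(207,434),(269,437),(331,440),(394,443),(456,446))])
d=S[0]-S[5];print("slots",S[:,:2].round(1),np.linalg.norm(d)/5,np.degrees(np.arctan2(d[1],d[0])),S.mean(0))
kt=ray2z("top",B(638,450),97);print("knob",kt,(kt-S.mean(0))@d/np.linalg.norm(d))
h=[ray2z("top",B(*p),52) for p in((525,512),(740,525),(742,392),(530,382))];print("housing corners",np.round(h,1))
b=[ray2z("top",B(*p),36) for p in((103,428),(498,449))];print("bar ends",np.round(b,1))
print(ray2z("top",(311-1,0),0)[:2]*0)
E
```

```text
guard [array([514.39000411, 351.05314572,  26.        ]), array([444.18449139, 221.83875156,  26.        ])] 147.05500219780754 -118.51637417377927 [479.28724775 286.44594864  26.        ]
slots [[ 520.   -64. ]
 [ 518.8  -89.8]
 [ 517.2 -115.7]
 [ 515.5 -141.5]
 [ 513.8 -167.8]
 [ 512.2 -193.6]] 25.97011652524903 86.544067319146 [ 516.25342165 -128.73297371   36.        ]
knob [ 505.99559846 -255.22241447   97.        ] -126.8777644174691
housing corners [[ 483.7 -218.5   52. ]
 [ 476.9 -307.3   52. ]
 [ 531.8 -309.8   52. ]
 [ 537.2 -222.    52. ]]
bar ends [[ 522.   -46.6   36. ]
 [ 510.7 -211.2   36. ]]
[0. 0.]
```

Emit:
play_rows(
  commands=[
    [-0.034,-0.019,0,0,-1],
    [-0.034,-0.019,0,0,-1],
    [-0.034,-0.019,0,0,-1],
    [-0.034,-0.019,0,0,-1],
    [-0.034,-0.019,0,0,-1],
    [-0.034,-0.019,0,0,-1],
    [-0.034,-0.019,0,0,-1],
    [-0.034,-0.019,0,0,-1],
    [-0.034,-0.019,0,0,-1],
    [-0.034,-0.019,0,0,-1],
  ],
)

```text
time_s: 0.98
position: [456.7, 309.9, 230.6]
tool_rot: [[-0.953, 0.303, -0.0], [0.303, 0.953, -0.0], [0.0, -0.0, -1.0]]
force: [-0.4, 0.1, -0.5]
grip_width: 87.6
```

Emit:
play_rows(
  commands=[
    [0,0,0,0.12,-1],
    [0,0,0,0.12,-1],
    [0,0,0,0.12,-1],
    [0,0,0,0.12,-1],
    [0,0,0,0.12,-1],
    [0,0,0,0.12,-1],
    [0,0,0,0.12,-1],
    [0,0,0,0.12,-1],
    [0,0,0,0.12,-1],
    [0,0,0,0.12,-1],
  ],
)

```text
time_s: 1.82
position: [455.6, 311.4, 230.4]
tool_rot: [[-0.057, 0.998, -0.0], [0.998, 0.057, -0.0], [-0.0, -0.001, -1.0]]
force: [0.3, 0.2, 0.6]
grip_width: 88.0
```

Emit:
play_rows(
  commands=[
    [0,0,0,0.12,-1],
    [0,0,0,0.12,-1],
    [0,0,0,0.12,-1],
    [0,0,0,0.12,-1],
    [0,0,0,0.08,-1],
    [0,0,0,0,-1],
  ],
)

```text
time_s: 2.32
position: [455.6, 311.4, 230.4]
tool_rot: [[0.479, 0.878, -0.0], [0.878, -0.479, -0.0], [-0.0, -0.0, -1.0]]
force: [-0.2, -0.2, 0.2]
grip_width: 87.9
```

```bash
python3 - <<'E'
from h import *
s=r.read_state();R=s["tool_rot"];p=s["position"];print(s["time_s"],p,np.degrees(np.arctan2(R[1,1],R[0,1])),R.round(4),s["force"])
print("tool shift to guard",R.T@(np.array([479.3,286.4,100])-p))
c=cams.calibration("wrist");print(proj("wrist",(479.3,286.4,60),c))
cv2.imwrite("pics/w1.png",cams.capture("wrist")[:,:,::-1])
E
```

```text
2.3167 [455.59266276 311.42608128 230.4316903 ] -28.63771041799128 [[ 4.793e-01  8.777e-01 -5.000e-04]
 [ 8.777e-01 -4.793e-01 -3.000e-04]
 [-5.000e-04 -3.000e-04 -1.000e+00]] [-0.18391766 -0.18078812  0.16683739]
tool shift to guard [-10.54103695  32.83624562 130.42789553]
[351.65960086 189.99273592]
```

View pics/w1.png

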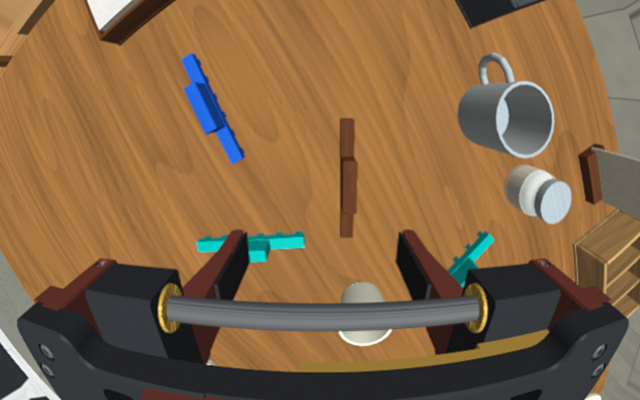

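The wrist view shows the brown guard at (348,178), aligned with the finger plane. A turquoise rail end is at (305,242) and the cup at (363,305). I'll check finger clearances and refine the position.

```bash
python3 - <<'E'
from h import *
s=r.read_state();R=s["tool_rot"];p=s["position"]
c=cams.calibration("wrist")
T=lambda uv,z:((R.T@(ray2z("wrist",uv,z,c)-p)).round(1),ray2z("wrist",uv,z,c).round(1))
for n,uv,z in(("end1",(346.5,119),26),("end2",(346,237),26),("handle top near",(350,213),60),("handle top far",(349.5,157),60),("turq end",(305,242),26),("turq R",(490,236),26),("cup rim top",(363,283),65)):print(n,T(uv,z))
for n,uv in(("turqtop",(229,246)),("turq2",(299,206)),("cup",(280,236))):print(n,(R.T@(ray2z("top",uv,26)-p)).round(1))
E
```

```text
end1 (array([ 64.4,  28.6, 204.5]), array([511.4, 354.5,  26. ]))
end2 (array([-81.4,  30.9, 204.5]), array([444.1, 225.1,  26. ]))
handle top near (array([-37. ,  31.7, 170.5]), array([465.9, 263.8,  60. ]))
handle top far (array([ 25.6,  29.7, 170.5]), array([493.9, 319.8,  60. ]))
turq end (array([-88.3, -21. , 204.5]), array([395.2, 243.7,  26. ]))
turq R (array([-85.7, 236.4, 204.5]), array([622.8, 123.6,  26. ]))
cup rim top (array([-125.7,   50.3,  165.5]), array([440.1, 176.9,  65. ]))
turqtop [-90.9 -25.  204.5]
turq2 [-202.1  147.9  204.6]
cup [-194.5   57.4  204.6]
```

Emit:
play_rows(
  commands=[
    [-0.008,0.031,0,0,-1],
    [0,0,0.035,0,-1],
    [0,0,0.035,0,-1],
    [0,0,0.035,0,-1],
    [0,0,0.03,0,-1],
    [0,0,0.025,0,-1],
    [0,0,0.02,0,-1],
    [0,0,0.015,0,-1],
    [0,0,0.004,0,-1],
    [0,0,0,0,-1],
  ],
)

```text
time_s: 3.2
position: [478.5, 289.3, 30.5]
tool_rot: [[0.475, 0.88, -0.002], [0.88, -0.475, -0.001], [-0.002, -0.001, -1.0]]
force: [-0.1, -0.4, -0.1]
grip_width: 87.6
```

Emit:
play_rows(
  commands=[
    [0,0,0,0,1],
    [0,0,0,0,1],
    [0,0,0,0,1],
    [0,0,0,0,1],
    [0,0,0,0,1],
    [0,0,0,0,1],
    [0,0,0,0,1],
    [0,0,0,0,1],
  ],
)

```text
time_s: 3.87
position: [479.3, 289.7, 31.8]
tool_rot: [[0.477, 0.879, 0.0], [0.879, -0.477, 0.0], [0.0, 0.0, -1.0]]
force: [-0.4, -0.6, -0.7]
grip_width: 38.0
```

Emit:
play_rows(
  commands=[
    [0,0,0,0,1],
    [0,0,0,0,1],
    [0,0,0,0,1],
    [0,0,0,0,1],
    [0,0,0,0,1],
    [0,0,0,0,1],
  ],
)

```text
time_s: 4.37
position: [479.1, 289.7, 31.6]
tool_rot: [[0.477, 0.879, -0.0], [0.879, -0.477, -0.0], [-0.0, -0.0, -1.0]]
force: [-0.7, -0.5, -0.5]
grip_width: 16.3
```

Emit:
play_rows(
  commands=[
    [0,0,-0.005,0,1],
    [0,0,-0.015,0,1],
    [0,0,-0.03,0,1],
    [0,0,-0.03,0,1],
    [0,0,-0.03,0,1],
    [0,0,-0.02,0,1],
    [0,0,0,0,1],
    [0,0,0,0,1],
    [0,0,0,0,1],
  ],
)

```text
time_s: 5.12
position: [478.4, 289.3, 160.6]
tool_rot: [[0.477, 0.879, -0.001], [0.879, -0.477, -0.001], [-0.001, -0.001, -1.0]]
force: [-0.3, 0.3, -1.6]
grip_width: 15.8
```

```bash
python3 - <<'E'
from h import *
s=r.read_state();R=s["tool_rot"];p=s["position"];print(s["time_s"],p,s["force"],s["ft_torque"],s["grip_width"])
print("tool shift to slots above", R.T@(np.array([516.3,-128.7,p[2]])-p))
# tray bottle heights
cv2.imwrite("pics/w2.png",cams.capture("wrist")[:,:,::-1])
E
```

```text
5.1167 [478.41282733 289.2538788  160.6483217 ] [-0.28146648  0.33611059 -1.55988449] [-0.06097447  0.06786145  0.02862425] 15.845424242462999
tool shift to slots above [-3.49325908e+02  2.32577306e+02  2.98368983e-01]
```

View pics/w2.png

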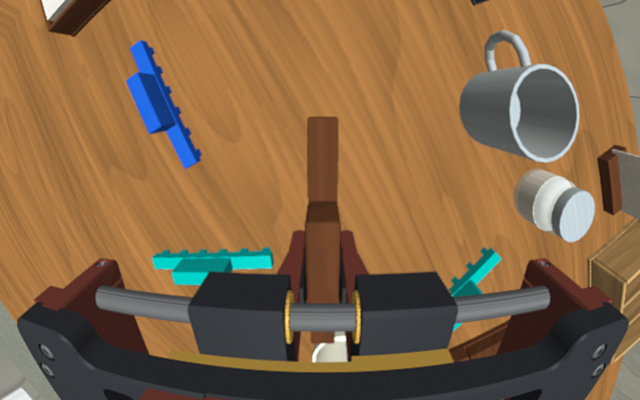

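Emit:
play_rows(
  commands=[
    [-0.015,0.01,0,0,1],
    [-0.029,0.0193,0,0,1],
    [-0.029,0.0193,0,0,1],
    [-0.029,0.0193,0,0,1],
    [-0.029,0.0193,0,0,1],
    [-0.029,0.0193,0,0,1],
    [-0.029,0.0193,0,0,1],
    [-0.029,0.0193,0,0,1],
    [-0.029,0.0193,0,0,1],
    [-0.029,0.0193,0,0,1],
  ],
)

```text
time_s: 6.0
position: [507.8, -42.1, 159.9]
tool_rot: [[0.477, 0.879, -0.003], [0.879, -0.477, 0.0], [-0.001, -0.003, -1.0]]
force: [1.0, 0.5, -1.8]
grip_width: 16.0
```

Emit:
play_rows(
  commands=[
    [-0.029,0.0193,0,0,1],
    [-0.029,0.0193,0,0,1],
    [-0.015,0.0095,0,0,1],
    [0,0,0,-0.1,1],
    [0,0,0,-0.1,1],
    [0,0,0,-0.1,1],
    [0,0,0,-0.1,1],
    [0,0,0,-0.037,1],
    [0,0,0,0,1],
    [0,0,0,0,1],
  ],
)

```text
time_s: 6.83
position: [515.7, -127.4, 160.3]
tool_rot: [[0.061, 0.998, -0.003], [0.998, -0.061, 0.001], [0.001, -0.003, -1.0]]
force: [0.3, -0.2, -1.4]
grip_width: 15.9
```

```bash
python3 - <<'E'
from h import *
s=r.read_state();R=s["tool_rot"];p=s["position"];print(s["time_s"],p,s["force"],s["ft_torque"],np.degrees(np.arctan2(R[1,0],R[0,0])))
c=cams.calibration("wrist")
e=ray2z("wrist",(322,117),p[2]-5.6,c);print("guard end in tool",R.T@(e-p))
print("pred slots px",[proj("wrist",(516.25-1.57*k,-128.7-25.9*k,36),c).round(1) for k in(-2.5,2.5)])
print("shift",R.T@(np.array([516.3,-128.7,p[2]])-p))
cv2.imwrite("pics/w3.png",cams.capture("wrist")[:,:,::-1])
E
```

```text
6.8333 [ 515.7445255  -127.35650035  160.27095924] [ 0.28094708 -0.24971442 -1.43005769] [-0.04732511  0.07397268  0.02426776] 86.47771606440023
guard end in tool [72.70919545  0.1714804   5.63682246]
pred slots px [array([322.9, 123. ]), array([322.9, 255.6])]
shift [-1.30683504  0.63696154 -0.00232346]
```

View pics/w3.png

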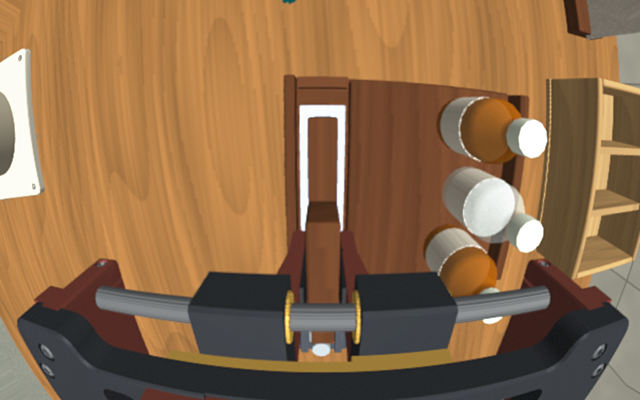

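Emit:
play_rows(
  commands=[
    [0,0.0005,0.01,0,1],
    [0,0,0.02,0,1],
    [0,0,0.02,0,1],
    [0,0,0.02,0,1],
    [0,0,0.01,0,1],
    [0,0,0.004,0,1],
    [0,0,0,0,1],
    [0,0,0,0,1],
    [0,0,0,0,1],
  ],
)

```text
time_s: 7.63
position: [517.8, -127.8, 78.5]
tool_rot: [[0.06, 0.998, 0.002], [0.998, -0.06, -0.0], [-0.0, 0.002, -1.0]]
force: [-0.1, -0.3, -1.4]
grip_width: 16.0
```

```bash
python3 - <<'E'
from h import *
s=r.read_state();R=s["tool_rot"];p=s["position"];print(s["time_s"],p,s["force"],s["ft_torque"],np.degrees(np.arctan2(R[1,0],R[0,0])))
w=cams.capture("wrist")[:,:,::-1];cv2.imwrite("pics/w4.png",w)
a=cv2.resize(w[50:170,270:380],None,fx=4.5,fy=4.5,interpolation=cv2.INTER_CUBIC)
sd=cams.capture("side")[:,:,::-1];cv2.imwrite("pics/s4.png",sd)
b=cv2.resize(sd[225:345,300:375],None,fx=4.0,fy=4.5,interpolation=cv2.INTER_CUBIC)
cv2.imwrite("pics/c4.png",np.hstack([a,b]))
E
```

```text
7.6333 [ 517.80942644 -127.80136877   78.54868744] [-0.06172035 -0.33207774 -1.36947927] [-0.07081212  0.07625747 -0.01010082] 86.55530415098632
```

View pics/c4.png

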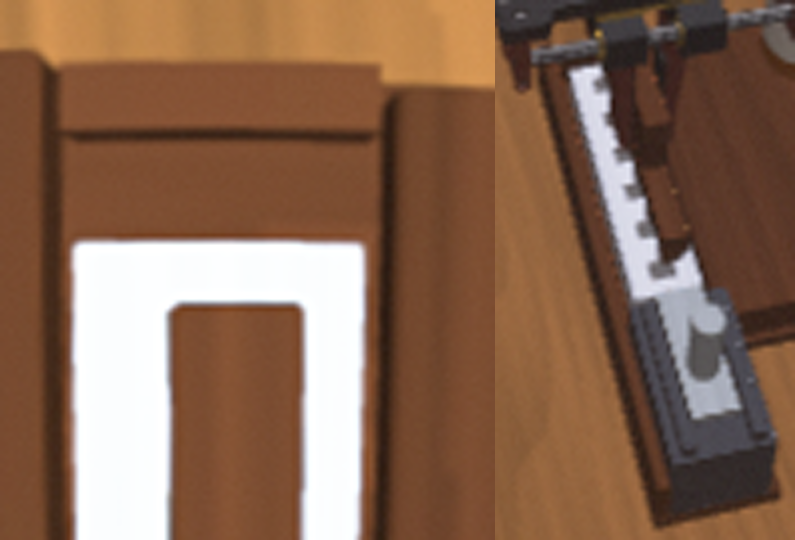

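```bash
python3 - <<'E'
from h import *
s=r.read_state();R=s["tool_rot"];p=s["position"];c=cams.calibration("wrist");print(p)
T=lambda x,y,z:(R.T@(ray2z("wrist",(270+x/4.5,50+y/4.5),z,c)-p)).round(2)
gz=p[2]-5.6
print("guard end",T(238,305,gz),"guard L/R",T(168,400,gz),T(303,400,gz))
print("bar end",T(219,242,36),"bar L/R",T(73,300,36),T(364,300,36),T(76,480,36),T(361,480,36))
print("end wall top inner/outer",T(219,132,34),T(219,65,34))
# from top-cam estimate
print("slots mid top-cam", (R.T@(np.array([516.3,-128.7,36])-p)).round(2))
E
```

```text
[ 517.79829498 -127.78728585   78.65427412]
guard end [72.32  0.59  5.57] guard L/R [61.52 -7.34  5.56] [61.52  7.97  5.59]
bar end [79.84 -1.96 42.62] bar L/R [ 71.95 -22.27  42.58] [71.87 18.16 42.66] [ 46.37 -22.32  42.59] [46.33 18.12 42.67]
end wall top inner/outer [95.46 -1.97 44.61] [105.06  -1.97  44.61]
slots mid top-cam [-0.98 -1.52 42.65]
```

Emit:
play_rows(
  commands=[
    [0.0012,-0.0022,0,0,1],
    [0,0,0.003,0,1],
    [0,0,0.003,0,1],
    [0,0,0.002,0,1],
    [0,0,0.001,0,1],
    [0,0,0,0,1],
    [0,0,0,0,1],
  ],
)

```text
time_s: 8.32
position: [514.9, -126.3, 68.5]
tool_rot: [[0.06, 0.998, -0.0], [0.998, -0.06, 0.0], [0.0, -0.0, -1.0]]
force: [0.1, -0.6, -0.9]
grip_width: 15.9
```

Emit:
play_rows(
  commands=[
    [0,0,0.001,0,1],
    [0,0,0.001,0,1],
    [0,0,0.001,0,1],
    [0,0,0.0005,0,1],
    [0,0,0,0,1],
    [0,0,0,0,1],
  ],
)

```text
time_s: 8.82
position: [514.9, -126.3, 65.1]
tool_rot: [[0.06, 0.998, -0.0], [0.998, -0.06, 0.0], [0.0, -0.0, -1.0]]
force: [0.1, -0.5, -1.2]
grip_width: 16.1
```

Emit:
play_rows(
  commands=[
    [0,0,0.001,0,1],
    [0,0,0.001,0,1],
    [0,0,0.001,0,1],
    [0,0,0,0,1],
    [0,0,0,0,1],
  ],
)

```text
time_s: 9.23
position: [514.9, -126.2, 62.1]
tool_rot: [[0.06, 0.998, -0.0], [0.998, -0.06, 0.0], [0.0, -0.0, -1.0]]
force: [-0.4, 0.1, -1.0]
grip_width: 15.6
```

Emit:
play_rows(
  commands=[
    [0,0,0.001,0,1],
    [0,0,0.001,0,1],
    [0,0,0.001,0,1],
    [0,0,0,0,1],
    [0,0,0,0,1],
  ],
)

```text
time_s: 9.65
position: [514.9, -126.2, 59.1]
tool_rot: [[0.06, 0.998, -0.0], [0.998, -0.06, 0.0], [0.0, -0.0, -1.0]]
force: [-0.3, 0.1, -1.5]
grip_width: 15.9
```

No force 8 mm past the nominal contact height, so the teeth are in the slots. I'll go on gently to the shoulder.

Emit:
play_rows(
  commands=[
    [0,0,0.001,0,1],
    [0,0,0.001,0,1],
    [0,0,0.001,0,1],
    [0,0,0,0,1],
    [0,0,0,0,1],
  ],
)

```text
time_s: 10.07
position: [514.8, -126.2, 56.1]
tool_rot: [[0.06, 0.998, -0.0], [0.998, -0.06, 0.0], [0.0, -0.0, -1.0]]
force: [-1.2, 0.3, -1.7]
grip_width: 15.4
```

Emit:
play_rows(
  commands=[
    [0,0,0.0005,0,1],
    [0,0,0.0005,0,1],
    [0,0,0,0,1],
    [0,0,0,0,1],
    [0,0,0,0,1],
    [0,0,0,0,1],
  ],
)

```text
time_s: 10.57
position: [515.0, -126.3, 55.3]
tool_rot: [[0.06, 0.998, 0.0], [0.998, -0.06, -0.0], [-0.0, 0.0, -1.0]]
force: [0.1, 0.5, 1.6]
grip_width: 16.0
```

Emit:
play_rows(
  commands=[
    [0,0,0.0005,0,1],
    [0,0,0,0,1],
    [0,0,0,0,1],
    [0,0,0,0,1],
    [0,0,0,0,-0.3],
    [0,0,0,0,-0.3],
    [0,0,0,0,-0.3],
    [0,0,0,0,-0.3],
    [0,0,0,0,-0.3],
    [0,0,0,0,-0.3],
  ],
)

```text
time_s: 11.4
position: [514.9, -126.3, 54.6]
tool_rot: [[0.06, 0.998, -0.0], [0.998, -0.06, 0.0], [0.0, -0.0, -1.0]]
force: [0.1, 0.3, -0.0]
grip_width: 52.3
```

Emit:
play_rows(
  commands=[
    [0,0,-0.01,0,-0.3],
    [0,0,-0.03,0,-0.3],
    [0,0,-0.04,0,-0.3],
    [0,0,-0.04,0,-0.3],
    [0,0,-0.03,0,-0.3],
    [0,0,0,0,-0.3],
    [0,0,0,0,-0.3],
    [0,0,0,0,-0.3],
  ],
)

```text
time_s: 12.07
position: [514.4, -126.1, 204.6]
tool_rot: [[0.06, 0.998, -0.0], [0.998, -0.06, 0.0], [0.0, -0.0, -1.0]]
force: [0.2, 0.6, -1.4]
grip_width: 57.0
```

```bash
python3 - <<'E'
from h import *
s=r.read_state();R=s["tool_rot"];p=s["position"];print(s["time_s"],p,s["force"])
sd=cams.capture("side")[:,:,::-1];w=cams.capture("wrist")[:,:,::-1];cv2.imwrite("pics/s5.png",sd);cv2.imwrite("pics/w5.png",w)
a=cv2.resize(sd[225:345,300:380],None,fx=4.5,fy=4.5,interpolation=cv2.INTER_CUBIC)
t=cams.capture("top")[:,:,::-1];cv2.imwrite("pics/t5.png",t)
b=cv2.resize(t[160:220,325:455],None,fx=3.3,fy=3.3,interpolation=cv2.INTER_CUBIC)
b=np.vstack([b,cv2.resize(w[50:300,230:450],(429,342))])[:540]
cv2.imwrite("pics/c5.png",np.hstack([a,b]))
E
```

```text
12.0667 [ 514.41072678 -126.12924172  204.59098425] [ 0.2400844   0.55136215 -1.44654216]
```

View pics/c5.png

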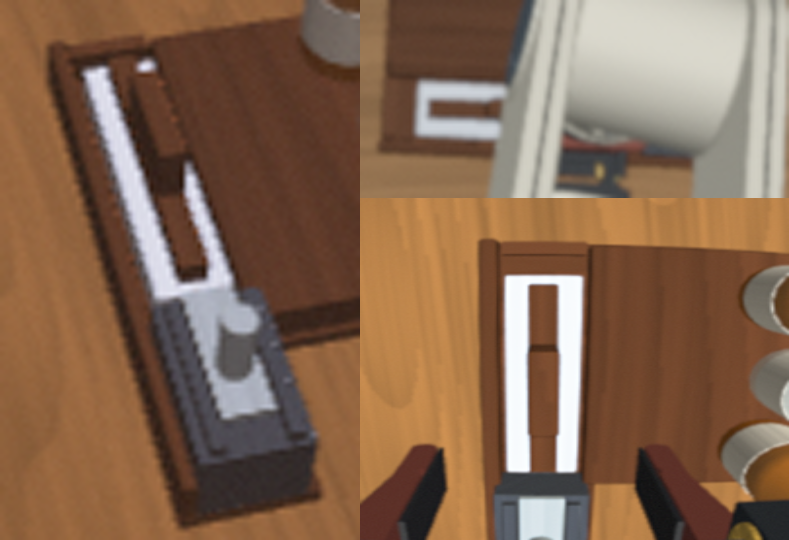

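The rail sits home, shoulder on the bar and not tilted. The knob's top is at side-view pixel (353,296). Next I locate the knob.

```bash
python3 - <<'E'
from h import *
s=r.read_state();R=s["tool_rot"];p=s["position"];g=np.array([514.7,-127.7,0]);ax=R[:,0]
print("side top",ray2z("side",(300+240/4.5,225+318/4.5),97.2))
w=cv2.imread("pics/w5.png");print("model",g-137.5*ax, proj("wrist",np.append((g-137.5*ax)[:2],97.2)))
k=(g-137.5*ax)[:2]
for q in(k,ray2z("side",(300+240/4.5,225+318/4.5),97.2)[:2]):print("shift",R.T@(np.append(q,150)-p))
print(proj("top",np.append(k,97.2)))
cv2.imwrite("pics/c6.png",cv2.resize(w[240:400,240:400],None,fx=3.5,fy=3.5))
E
```

```text
side top [ 506.16316717 -267.33505083   97.2       ]
model [ 5.06461323e+02 -2.64952933e+02 -8.14616289e-02] [323.10090976 323.33790187]
shift [-139.19375238    1.04913607   53.10148791]
shift [-141.58945489    0.89424361   53.10053055]
[432.64415188 195.86925058]
```

Emit:
play_rows(
  commands=[
    [-0.02,0,0,0,-0.3],
    [-0.03,0.001,0,0,-0.3],
    [-0.03,0,0,0,-0.3],
    [-0.03,0,0,0,-0.3],
    [-0.02,0,0,0,-0.3],
    [-0.0104,0,0,0,-0.3],
    [0,0,0.03,0,-0.3],
    [0,0,0.03,0,-0.3],
    [0,0,0,0,-0.3],
    [0,0,0,0,-0.3],
  ],
)

```text
time_s: 13.05
position: [506.1, -265.3, 142.9]
tool_rot: [[0.06, 0.998, -0.005], [0.998, -0.06, 0.003], [0.002, -0.005, -1.0]]
force: [0.5, 0.6, 0.8]
grip_width: 57.1
```

```bash
python3 - <<'E'
from h import *
s=r.read_state();R=s["tool_rot"];p=s["position"];print(s["time_s"],p,s["force"])
w=cams.capture("wrist")[:,:,::-1];cv2.imwrite("pics/w6.png",w)
E
```

```text
13.05 [ 506.1118654  -265.2747803   142.85953785] [0.53403321 0.62049471 0.83238018]
```

View pics/w6.png

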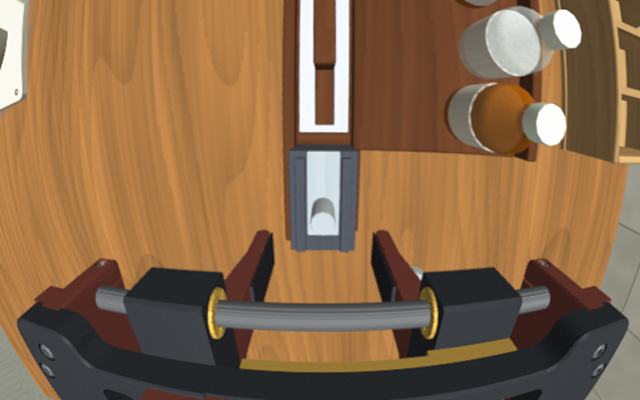

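```bash
python3 - <<'E'
from h import *
s=r.read_state();R=s["tool_rot"];p=s["position"]
for uv,z in(((323,224),97.2),((322,204),59.2+6),((323,122),62),((323,151),58)):
    q=ray2z("wrist",uv,z);print(q,R.T@(q-p))
E
```

```text
[ 507.99332069 -267.323148     97.2       ] [-1.44439992  0.79811605 47.24653265]
[ 507.47123746 -263.05260495   65.2       ] [2.75842189e+00 7.80572570e-02 7.92516559e+01]
[ 512.00403139 -199.55224851   62.        ] [66.41304215  0.83008557 82.50822789]
[ 510.66251585 -222.29836177   58.        ] [43.62378125  0.85123337 86.48748322]
```

Emit:
play_rows(
  commands=[
    [0,0.0005,0.02,0,-0.3],
    [0,0,0.02,0,-0.3],
    [0,0,0.015,0,-0.3],
    [0,0,0.01,0,-0.3],
    [0,0,0.004,0,-0.3],
    [0,0,0,0,-0.3],
    [0,0,0,0,1],
    [0,0,0,0,1],
    [0,0,0,0,1],
    [0,0,0,0,1],
  ],
)

```text
time_s: 13.93
position: [508.5, -266.7, 76.5]
tool_rot: [[0.06, 0.998, 0.001], [0.998, -0.06, -0.001], [-0.001, 0.001, -1.0]]
force: [-0.2, -0.5, 0.5]
grip_width: 34.3
```

Emit:
play_rows(
  commands=[
    [0,0,0,0,1],
    [0,0,0,0,1],
    [0,0,0,0,1],
    [0,0,0,0,1],
    [0,0,0,0,1],
  ],
)

```text
time_s: 14.35
position: [505.6, -266.1, 75.8]
tool_rot: [[0.06, 0.998, -0.005], [0.998, -0.06, 0.001], [0.001, -0.005, -1.0]]
force: [-9.2, 0.0, 8.7]
grip_width: 17.6
```

Emit:
play_rows(
  commands=[
    [0,-0.002,-0.002,0,1],
    [0,0,0,0,1],
    [0,0,0,0,1],
  ],
)

```text
time_s: 14.6
position: [505.4, -265.9, 76.0]
tool_rot: [[0.06, 0.998, -0.001], [0.998, -0.06, 0.001], [0.001, -0.001, -1.0]]
force: [4.4, -1.4, -18.7]
grip_width: 17.5
```

Emit:
play_rows(
  commands=[
    [0.003,0,0,0,1],
    [0.004,0,0,0,1],
    [0.004,0,0,0,1],
    [0,0,0,0,1],
  ],
)

```text
time_s: 14.93
position: [506.2, -254.3, 76.1]
tool_rot: [[0.06, 0.998, -0.001], [0.998, -0.06, 0.001], [0.001, -0.001, -1.0]]
force: [5.8, -0.8, -23.6]
grip_width: 17.1
```

Emit:
play_rows(
  commands=[
    [0,0.0007,0.0013,0,1],
    [0.004,0,0,0,1],
    [0.004,0,0,0,1],
    [0.004,0,0,0,1],
    [0.004,0,0,0,1],
    [0,0,0,0,1],
  ],
)

```text
time_s: 15.43
position: [507.4, -238.2, 76.0]
tool_rot: [[0.06, 0.998, -0.002], [0.998, -0.06, 0.001], [0.001, -0.002, -1.0]]
force: [-3.3, 1.6, -13.3]
grip_width: 17.2
```

Emit:
play_rows(
  commands=[
    [0.004,0,0,0,1],
    [0.004,0,0,0,1],
    [0.004,0,0,0,1],
    [0.002,0,0,0,1],
    [0,0,0,0,1],
    [0,0,0,0,1],
  ],
)

```text
time_s: 15.93
position: [508.3, -224.6, 76.0]
tool_rot: [[0.06, 0.998, -0.002], [0.998, -0.06, 0.001], [0.001, -0.002, -1.0]]
force: [-4.4, 2.1, -14.9]
grip_width: 17.5
```

Emit:
play_rows(
  commands=[
    [0.001,0,0.0005,0,1],
    [0.001,0,0,0,1],
    [0.001,0,0,0,1],
    [0.001,0,0,0,1],
    [0,0,0,0,1],
    [0,0,0,0,1],
  ],
)

```text
time_s: 16.43
position: [508.5, -221.4, 75.9]
tool_rot: [[0.06, 0.998, -0.002], [0.998, -0.06, 0.001], [0.0, -0.002, -1.0]]
force: [-7.5, -1.3, -10.9]
grip_width: 17.2
```

Emit:
play_rows(
  commands=[
    [0.001,0,0,0,1],
    [0,0,0,0,1],
    [0,0,0,0,1],
  ],
)

```text
time_s: 16.68
position: [508.6, -220.6, 76.0]
tool_rot: [[0.06, 0.998, -0.002], [0.998, -0.06, 0.0], [0.0, -0.002, -1.0]]
force: [-8.6, -2.4, -9.7]
grip_width: 17.5
```

Emit:
play_rows(
  commands=[
    [0.001,-0.0005,0,0,1],
    [0,0,0,0,1],
    [0,0,0,0,1],
  ],
)

```text
time_s: 16.93
position: [508.6, -220.5, 76.0]
tool_rot: [[0.06, 0.998, -0.001], [0.998, -0.06, -0.001], [-0.001, -0.001, -1.0]]
force: [-7.7, -7.0, -12.6]
grip_width: 17.3
```

Emit:
play_rows(
  commands=[
    [0.001,-0.0005,0,0,1],
    [0,0,0,0,1],
    [0,0,0,0,1],
  ],
)

```text
time_s: 17.18
position: [508.6, -220.4, 76.0]
tool_rot: [[0.059, 0.998, 0.0], [0.998, -0.059, -0.003], [-0.003, 0.001, -1.0]]
force: [-6.5, -10.8, -15.4]
grip_width: 17.3
```

The bolt is against its stop at about 45.5 mm of travel. I'll relax, open, and retreat.

Emit:
play_rows(
  commands=[
    [-0.0015,0,0,0,1],
    [0,0,0,0,1],
    [0,0,0,0,-0.4],
    [0,0,0,0,-0.4],
    [0,0,0,0,-0.4],
    [0,0,0,0,-0.4],
    [0,0,0,0,-0.4],
    [0,0,0,0,-0.4],
    [0,0,0,0,-0.4],
  ],
)

```text
time_s: 17.93
position: [508.9, -220.0, 76.2]
tool_rot: [[0.06, 0.998, 0.001], [0.998, -0.06, -0.0], [-0.0, 0.001, -1.0]]
force: [-0.2, 0.3, -0.4]
grip_width: 59.8
```

Emit:
play_rows(
  commands=[
    [0,0,-0.01,0,-0.4],
    [0,0,-0.03,0,-0.4],
    [0,0,-0.04,0,-0.4],
    [0,0,-0.04,0,-0.4],
    [0,0,-0.03,0,-0.4],
    [-0.03,0,0,0,-0.4],
    [-0.03,0,0,0,-0.4],
    [0,0,0,0,-0.4],
    [0,0,0,0,-0.4],
    [0,0,0,0,-0.4],
  ],
)

```text
time_s: 18.77
position: [504.5, -279.4, 225.9]
tool_rot: [[0.061, 0.998, -0.0], [0.998, -0.061, 0.001], [0.001, -0.001, -1.0]]
force: [-0.0, 0.7, 0.9]
grip_width: 61.4
```

```bash
python3 - <<'E'
from h import *
s=r.read_state();print(s["time_s"],s["position"],s["force"],s["grip_width"])
sd=cams.capture("side")[:,:,::-1];w=cams.capture("wrist")[:,:,::-1]
a=cv2.resize(sd[225:345,300:380],None,fx=4.5,fy=4.5,interpolation=cv2.INTER_CUBIC)
b=cv2.resize(w,(440,275));b=np.vstack([b,cv2.resize(sd,(440,265))])
cv2.imwrite("pics/c7.png",np.hstack([a,b]))
E
```

```text
18.7667 [ 504.51731984 -279.35011814  225.88543138] [-0.03561016  0.67537736  0.90311042] 61.35927925457885
```

View pics/c7.png

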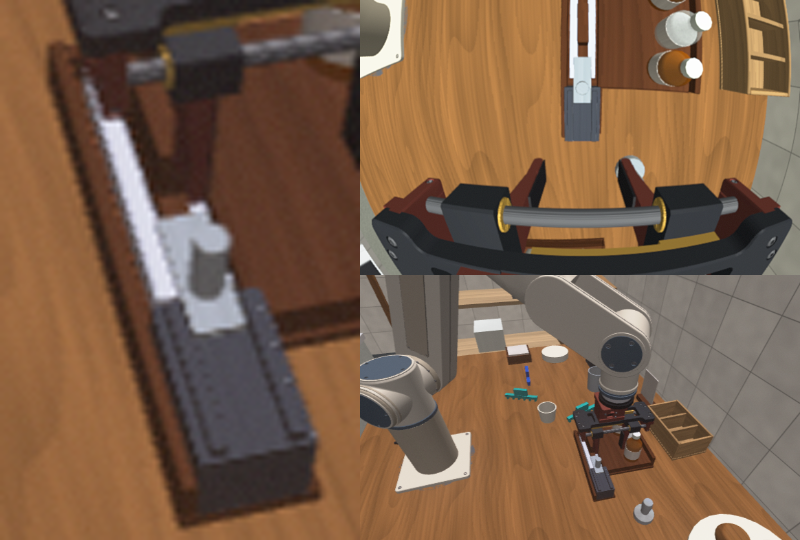

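The bolt plate now lies over the rail's end, the bottles and tamper are standing, and the gripper is clear.

```bash
python3 -c "
from cell import r
print(r.sign_off())"
```

```text
the job is handed in; nothing more can be done
None
```

The guard rail is fitted and the bolt is shut over its end. I handed the job in at about 19 s; no verdict is reported.

- **Rail:** I took the dark-wood rail and lined it up over the slots with the wrist camera. The teeth went in on the first try with no measurable resistance. The shoulder touched with about 3 N, at the height expected for fully home, and the picture after release showed it level on the bar.
- **Bolt:** I gripped the knob and slid it until the force rose at its stop. Measured travel was about 45.5 mm, against 46 mm nominal and the 40 mm required. The last pictures show the plate over the rail's end.
- **Gripper:** It is open and well clear, with the force reading back near zero.
- **Bystanders:** The bottles and tamper that I could see stand where they were. The jar was hidden behind the arm in the last picture and I did not check it again. I did not measure any bystander.
- **Disagreements:**
  - While I held the knob, small misalignments pushed the wrist force to about 24 N, on the bolt and not on the rail; I eased it off during the slide.
  - The top camera and wrist camera differed by about 1 mm on where the slots were. I went in between, closer to the wrist camera.

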